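# Fit the clean filter cassette to the bench air cleaner

### The arm

A 6-joint arm with a two-finger parallel gripper is mounted at the origin on a cart in front of the work surface, level with it; the furniture and walls round the work are solid. World frame = base frame: x ahead of the robot, y to its left, z up, the work surface at z = 0. Lengths are in m, angles in rad, forces in N, time in s.
With the tool pointing down it reaches from about 0.3 to 0.825 m from the base axis. Payload 5.4 kg.
Tool frame: the origin (TCP) lies at the very end of the fingers, on their centre line; the grasp point (between the pads) lies 19 mm behind it; z points along the fingers, y is the line along which they close (so a half turn about z gives the same grasp; the last joint's range is limited). The gripper opens to 92 mm and grips with 3 to 60 N. Pads are 20 mm wide; open, the fingers measure 128 mm over their backs; the gripper's body (75 mm by 189 mm) begins 69 mm behind the grasp point.
Start: joints at [1.09, 0.158, 1.597, -0, 1.386, -0.21], TCP at [0.154, 0.554, 0.215] pointing down, gripper open.
Joint ranges: [-2.91, 2.91], [-0.94, 2.29], [0.18, 2.7], [-1.29, 4.43], [0.17, 2.64], [-3, 3]. Speed limits (rad/s): [2.57, 2.57, 3.14, 3.14, 3.14, 3.14].

### API

Orientations are given as [roll, pitch, yaw] about the fixed x, y, z axes, in that order (R = Rz(yaw) Ry(pitch) Rx(roll)).
In Python, from plant import env gives the robot as it stands.
- The arm moves only by the tool arm_command, never from a script. Its argument "increments" is a list of rows, each a list of 7 numbers: the gripper's target within -1 to 1 (fully open at 1, half-way at 0, shut at -1), then the shift along the world's x, y, z each as a share of 300 mm, from -1 to 1, then the turn, a rotation vector about the world's x, y, z each as a share of 180 degrees, from -1 to 1. In form: [[grip, dx, dy, dz, wx, wy, wz], ...]. A call has 1 to 10 rows; each row is the pose to reach, as a shift and turn from the pose commanded when the call began, turning the shorter way round; what a row does not reach only later rows make up. A row lasts 1/10 s, in which the tool goes at most 50 mm and 8.59 degrees, less where a joint would pass 70% of its speed; a pose out of reach is approached as far as the arm can. A call with a number of a shift or a turn outside -1 to 1 is refused whole. A call with a gripper value outside its range is refused whole. The fingers move at their own pace and stop on an object; the grip force is fixed at half the most. Time passes only in rows, so rows that repeat a pose let the fingers close. It gives the time, the measured TCP pose, the force, the opening and the grip force at its end, in the units of the state.
- env.get_obs(): the state, without advancing time (a new reading comes with each control period).
- env.camera(name): name is "side" or "top" or "wrist"; returns a dict with "image" (384x512x3 uint8, red, green, blue), "intrinsics" (3x3 intrinsics, pixels), "R" (3x3) and "t" (3): a world point X has camera coordinates R X + t; the wrist camera has in their place "T_tool_cam" (4x4, takes a point from camera to tool coordinates, whose origin is the TCP and whose axes are the flange's). Camera axes: x right, y down, z forward; pixel columns grow to the right and rows downward; lengths in m; the calibration is good to about 2 mm. A picture is of the moment at which its call begins: read the wrist's pose just before it. There is no depth.
- env.finish_job(): hands the job in; it is judged then, once.
The state is a dict: "time_s": time; "joints": joint angles; "joint_vel": joint speeds; "joint_efforts": joint torques, N m; "ee_pos": TCP position; "orientation": TCP orientation; "wrist_force": force on the tool from outside, world axes, zero at the start; "moment": the same for the moment, N m; "finger_gap": finger opening in m; "gripper_force": force on a finger pad.
Only numpy, scipy, OpenCV 4.12 (cv2) and the standard library are available. Lean on these libraries where they do the work, as an engineer would, in place of code of your own. Each camera call takes 0.05 s, during which the arm holds its last target. There are 200 camera calls.

### The job

Take the clean white filter cassette with the green tab out of the rack and fit it to the air cleaner: lean its top towards the open front, set its foot into the trough in front of the grille so that its shoulders clear the two corner hooks, then straighten it up under the hooks until it rests back flat against the grille, and let go. Leave the used grey cassette with the black tab standing in the rack.

Things in the scene. Friction and masses are not known exactly. Their poses are not given: they have to be found in the camera images.
- clean_filter: Clean filter cassette, loose, 0.12 kg: rigid white plate 10 mm thick (x), 130 wide (y), 80 high (z); green pull tab mid upper edge, 10 thick, 40 wide, from 80 to 135 mm above the underside. Both faces alike. Origin: centre of underside, z up to the tab. Grip the tab across its 10 mm, about 118 mm up. Stands upright in one of two rack slots; lift straight up over 30 mm to take it out.
- used_filter: Used cassette: same shape, origin and axes, but grey with dark pleats and a black tab. Stands upright in the other rack slot and stays there. The rack's slots are 13 to 14 mm wide, 30 mm deep, 90 mm apart face to face (either cassette may be the nearer one); slot floors lie 10 mm above the table.
- air_cleaner: Bench air cleaner, fixed, white, 180 mm wide. Origin: on the table under mid foot of its slitted grille; -x is the open front (faces the robot within 0.2 rad), y along the trough, z up. Trough before the grille: floor 12 mm above table, 13 wide (x -13 to 0), front lip flares forward 40 degrees to 20 mm above the floor, mouth 30 wide. Cheeks 76 mm either side of the middle. Fan housing behind, 92 high.
- grille_top (a point): Mid top edge of the grille face: 9 mm behind and 96 mm above the cleaner's origin (grille reclines 6 degrees). Beside it two corner hooks jut 36 mm forward, undersides 88 mm above the trough floor, the middle 92 mm between them open for tab and fingers. So the cassette enters with its top leaning forward 18 to 28 degrees, sliding down along its own plane. Seated, it leans back 6 to 8 degrees. Axes as the cleaner's.

How it is judged:
On the way:
1. the foot of the clean cassette is in the trough while the cassette still leans by more than 10 degrees (x of clean_filter in the frame of air_cleaner between -0.03 and 0.006 m and y of clean_filter in the frame of air_cleaner between -0.02 and 0.02 m and z of clean_filter in the frame of air_cleaner below 0.032 m and angle between clean_filter's own z axis and vertical above 0.175 rad), for 0.1 s.
At the end, for the whole second after the job is handed in: Clean cassette at rest on the trough floor (underside under 20 mm above table), within 16 mm of the middle, middle plane within 14 mm of the grille top (resting: 5 to 7), tilt under 12 degrees, parallel to the grille within 10. Used cassette moved under 20 mm, tilted under 11 degrees (x of clean_filter in the frame of air_cleaner between -0.016 and 0.004 m and y of clean_filter in the frame of air_cleaner between -0.016 and 0.016 m and z of clean_filter in the frame of air_cleaner below 0.02 m and x of grille_top in the frame of clean_filter between -0.014 and 0.014 m and angle between clean_filter's own z axis and vertical below 0.21 rad and angle between the y axis of clean_filter and the y axis of air_cleaner, either way round below 0.17 rad and linear speed of clean_filter below 0.02 m/s and angular speed of clean_filter below 0.2 rad/s and distance of used_filter from where it was at the start of the episode below 0.02 m and angle between used_filter's own z axis and vertical below 0.2 rad); the robot touches nothing.
It fails at once if the used cassette is pulled out of its place (distance of used_filter from where it was at the start of the episode above 0.03 m).
It also fails if it takes over 51 s, if anything falls off the work surface, if the arm or the gripper's body presses on something with over 40 N, if the wrist force passes 120 N, or if a joint passes its speed limit or range.

## Working session

There is one attempt and no reset: what is moved stays moved. The work goes in short steps, Python scripts to look and compute and a tool call to move; the robot and the scene stay as the last step left them, time stands still between calls to the robot, and variables do not carry over. Pictures are saved under pics/ and viewed, at most 10 in all, crops included, and the job is handed in when it is done.

Besides the shell and the picture viewer there is one more tool, called after "Call:" as name(argument=value, ...), one argument or row to a line, values as JSON. arm_command: Moves the arm, as the interface text tells. Shift numbers are shares of 300 mm and turn numbers shares of 180 degrees, none past 1 either way. Its arguments: {"type":"object","properties":{"increments":{"type":"array"}},"required":["increments"]}

```bash
mkdir -p pics; ls
cat > h.py <<'E'
import sys; sys.path.insert(0,'.')
import numpy as np, cv2
from plant import env
def snap(n,f):
    c=env.camera(n); cv2.imwrite(f'pics/{f}.png',c['image'][:,:,::-1]); np.savez(f'pics/{f}.npz',**c); return c
def ray(c,uv):
    d=np.linalg.inv(c['intrinsics'])@np.array([uv[0],uv[1],1.]); R=c['R'];return -R.T@c['t'],R.T@d
def onz(c,uv,z):
    o,d=ray(c,uv); return o+d*(z-o[2])/d[2]
E
python3 - <<'E'
from h import *
o=env.get_obs(); print(o)
for n in('top','side'):
    c=snap(n,n+'0'); print(n,c['intrinsics'],-c['R'].T@c['t'],c['R'])
E
```

```text
pics
{'time_s': 0.0, 'joints': array([ 1.08987115e+00,  1.59037147e-01,  1.59825078e+00,  1.56420752e-05,
        1.38619524e+00, -2.10075490e-01]), 'joint_vel': array([ 1.21621101e-03,  3.05015929e-04, -8.27478531e-05, -6.22531261e-04,
       -2.28039427e-03,  2.03248322e-03]), 'joint_efforts': array([ 7.33546622e-04, -3.85565865e+01, -3.22114491e+01,  7.01484270e-02,
        3.77555948e-02, -1.39869421e-04]), 'ee_pos': array([0.15354298, 0.55346166, 0.21361633]), 'orientation': array([-3.13974690e+00, -4.09269649e-04,  2.87073971e+00]), 'wrist_force': array([ 0.49537799, -0.0553523 ,  0.70900908]), 'moment': array([-0.00822666,  0.00224977,  0.03351778]), 'gripper_force': 0.0, 'finger_gap': 0.09214387990558046}
top [[385.98141652   0.         252.74603111]
 [  0.         385.98141652 191.9556848 ]
 [  0.           0.           1.        ]] [ 0.3928954  -0.06995936  0.9547837 ] [[ 0.02053593 -0.99968735 -0.0142649 ]
 [-0.98370355 -0.01765438 -0.17892916]
 [ 0.17862138  0.01770691 -0.98375854]]
side [[473.23006854   0.         256.38536926]
 [  0.         473.23006854 186.50888171]
 [  0.           0.           1.        ]] [ 0.40761554 -0.92101957  0.70209537] [[ 0.98787227 -0.15510151 -0.00720476]
 [-0.09525541 -0.56875052 -0.81697568]
 [ 0.12261645  0.80775391 -0.57662712]]
```

View pics/top0.png

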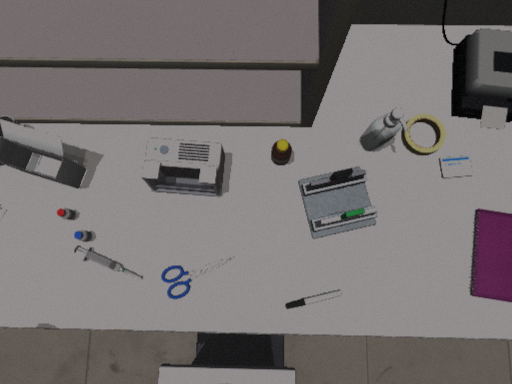

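View pics/side0.png

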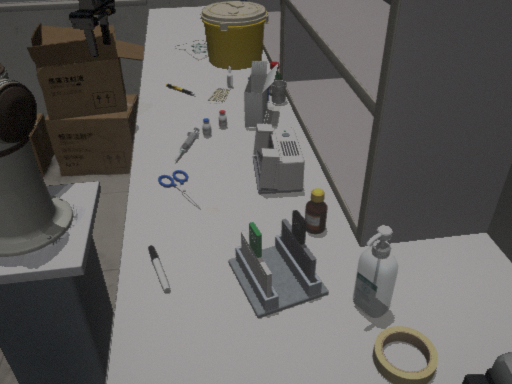

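The top view shows the clean cassette (green tab) at about (354,213), nearer the robot. The used one is at (343,175) and the cleaner at (185,165). In the side view the green tab is at (256,240) and the cleaner at (280,160). I'll enlarge crops of these.

Run:
```python
from h import *
t=cv2.imread('pics/top0.png'); s=cv2.imread('pics/side0.png')
def crop(i,u,v,w,h,k): return cv2.resize(i[v:v+h,u:u+w],None,fx=k,fy=k,interpolation=cv2.INTER_CUBIC)
a=crop(t,135,130,100,75,4);b=crop(t,290,160,100,75,4);c=crop(s,240,110,80,90,3.3333);d=crop(s,220,205,120,90,3.3333)
out=np.zeros((600,800,3),np.uint8);out[:300,:400]=a;out[:300,400:]=b;out[300:600,:267]=c[:300,:267];out[300:600,400:800]=d[:300,:400]
cv2.imwrite('pics/crop0.png',out)
cs={n:dict(np.load(f'pics/{n}0.npz')) for n in('top','side')}
for n in cs:
    hsv=cv2.cvtColor(cs[n]['image'],cv2.COLOR_RGB2HSV)
    m=((hsv[...,0]>45)&(hsv[...,0]<80)&(hsv[...,1]>100)&(hsv[...,2]>40)).astype(np.uint8)
    k,l,st,ce=cv2.connectedComponentsWithStats(m)
    for j in range(1,k):
        if st[j,4]>20:
            ys,xs=np.where(l==j);r=cv2.minAreaRect(np.stack([xs,ys],1).astype(np.float32));print(n,st[j],ce[j],cv2.boxPoints(r).tolist())
```

```text
top [345 208  19   9  95] [354.37894737 212.23157895] [[344.7647399902344, 212.05885314941406], [362.6470642089844, 207.58827209472656], [363.8823547363281, 212.52943420410156], [346.0000305175781, 217.00001525878906]]
side [250 223  11  13  61] [254.80327869 229.03278689] [[248.8461456298828, 223.7692108154297], [252.30767822265625, 221.46153259277344], [260.6153564453125, 233.92308044433594], [257.1538391113281, 236.2307586669922]]
```

View pics/crop0.png

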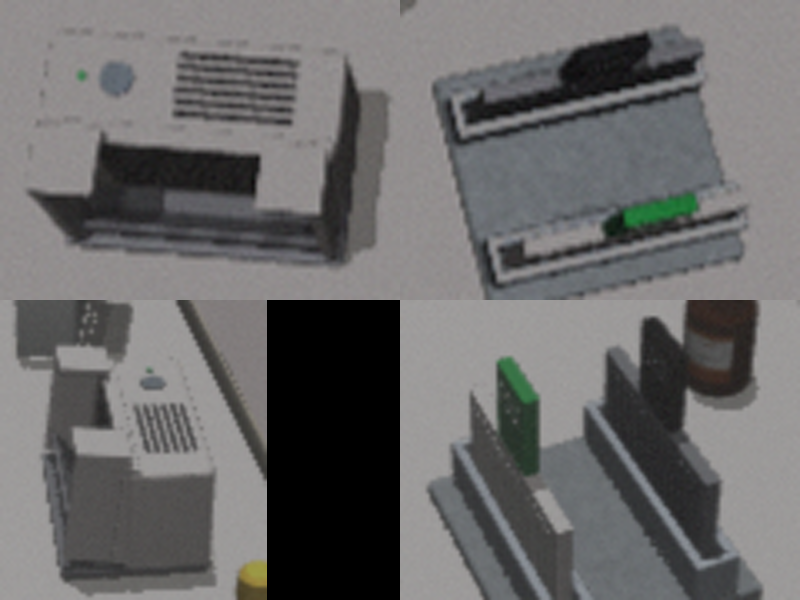

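```bash
cat >> h.py <<'E'
def tri(a,ua,b,ub):
    (o1,d1),(o2,d2)=ray(a,ua),ray(b,ub)
    A=np.stack([d1,-d2],1); s=np.linalg.lstsq(A,o2-o1,rcond=None)[0]
    p,q=o1+s[0]*d1,o2+s[1]*d2; return (p+q)/2,np.linalg.norm(p-q)
E
python3 - <<'E'
from h import *
np.set_printoptions(precision=4,suppress=True)
T,S=[dict(np.load(f'pics/{n}0.npz')) for n in('top','side')]
a=lambda x,y:(135+x/4-.4,130+y/4-.4)
b=lambda x,y:(290+(x-400)/4-.4,160+y/4-.4)
c=lambda x,y:(240+x/3.3333-.35,110+(y-300)/3.3333-.35)
d=lambda x,y:(220+(x-400)/3.3333-.35,205+(y-300)/3.3333-.35)
for n,p,q in [('hookR out',a(322,210),c(68,452)),('hookR in',a(255,208),c(75,430)),('hookL in',a(97,195),c(50,368)),('hookL out',a(30,190),c(57,347)),('housing back right top',a(348,58),c(209,470)),
 ('tab top',b(660,209),d(519,379)),('blacktab',b(608,58),d(664,333))]:
    print(n,*tri(T,p,S,q))
for n,p,z in [('lipL',a(75,243),.032),('lipR',a(345,261),.032),('tab L',b(623,222),.145),('tab R',b(697,204),.145),('tabTL',b(625,210),.145),('tabTR',b(695,197),.145),('plateL',b(525,238),.09),('plateR',b(742,190),.09),('rackwallFL',b(500,278),.04),('rackwallFR',b(745,215),.04),('wallBL',b(460,135),.04),('wallBR',b(703,78),.04)]: print(n,onz(T,p,z))
for n,p,z in [('R bot back',c(208,570),0),('Rbot front',c(66,577),0),('tab near',d(533,398),.145),('tab far',d(506,360),.145),('plate near',d(563,528),.09),('plate far',d(475,393),.09)]: print(n,onz(S,p,z))
E
```

```text
hookR out [0.5638 0.0295 0.1139] 0.004975823825295669
hookR in [0.5706 0.0679 0.1077] 0.004714387192696892
hookL in [0.5703 0.1558 0.1137] 0.004933435769443137
hookL out [0.5777 0.1949 0.11  ] 0.0036962491256014324
housing back right top [0.6622 0.0202 0.0932] 0.002212745310767165
tab top [ 0.5025 -0.2707  0.1451] 0.0025507601529363017
blacktab [ 0.5863 -0.2455  0.1453] 0.008136451112070332
lipL [0.5601 0.1894 0.032 ]
lipR [0.5519 0.024  0.032 ]
tab L [ 0.494  -0.2511  0.145 ]
tab R [ 0.5042 -0.2901  0.145 ]
tabTL [ 0.5003 -0.2523  0.145 ]
tabTR [ 0.5079 -0.2892  0.145 ]
plateL [ 0.4908 -0.2084  0.09  ]
plateR [ 0.5202 -0.3305  0.09  ]
rackwallFL [ 0.4724 -0.2014  0.04  ]
rackwallFR [ 0.5126 -0.3468  0.04  ]
wallBL [ 0.5578 -0.1782  0.04  ]
wallBR [ 0.5954 -0.3246  0.04  ]
R bot back [0.6684 0.0253 0.    ]
Rbot front [0.5603 0.0342 0.    ]
tab near [ 0.5088 -0.2871  0.145 ]
tab far [ 0.4992 -0.2532  0.145 ]
plate near [ 0.5177 -0.3312  0.09  ]
plate far [ 0.4857 -0.2145  0.09  ]
```

Run:
```python
from h import *
np.set_printoptions(precision=3,suppress=True)
T,S=[dict(np.load(f'pics/{n}0.npz')) for n in('top','side')]
print('top row122 z0..',[ (z,onz(T,(230,122),z)[0].round(3),onz(T,(230,65),z)[0].round(3)) for z in(0,.1,.2,.3,.4,.5,.6)])
print('corner tri',tri(T,(300,123),S,(357,240)), tri(T,(318,63),S,(376,125)))
s=cv2.imread('pics/side0.png')[0:260,200:440];t=cv2.imread('pics/top0.png')[0:200,120:400]
o=np.zeros((600,800,3),np.uint8);a=cv2.resize(s,None,fx=2.2,fy=2.2);o[:572,:528]=a;b=cv2.resize(t,None,fx=.97,fy=.97);o[:b.shape[0],528:528+b.shape[1]]=b[:,:272]
cv2.imwrite('pics/shelf.png',cv2.convertScaleAbs(o,alpha=1.5))
```

```text
top row122 z0.. [(0, np.float64(0.75), np.float64(0.911)), (0.1, np.float64(0.713), np.float64(0.856)), (0.2, np.float64(0.675), np.float64(0.802)), (0.3, np.float64(0.638), np.float64(0.748)), (0.4, np.float64(0.601), np.float64(0.694)), (0.5, np.float64(0.563), np.float64(0.639)), (0.6, np.float64(0.526), np.float64(0.585))]
corner tri (array([ 0.749, -0.172, -0.004]), np.float64(0.004723737756287848)) (array([ 0.755, -0.174,  0.286]), np.float64(0.012531582194077332))
```

View pics/shelf.png

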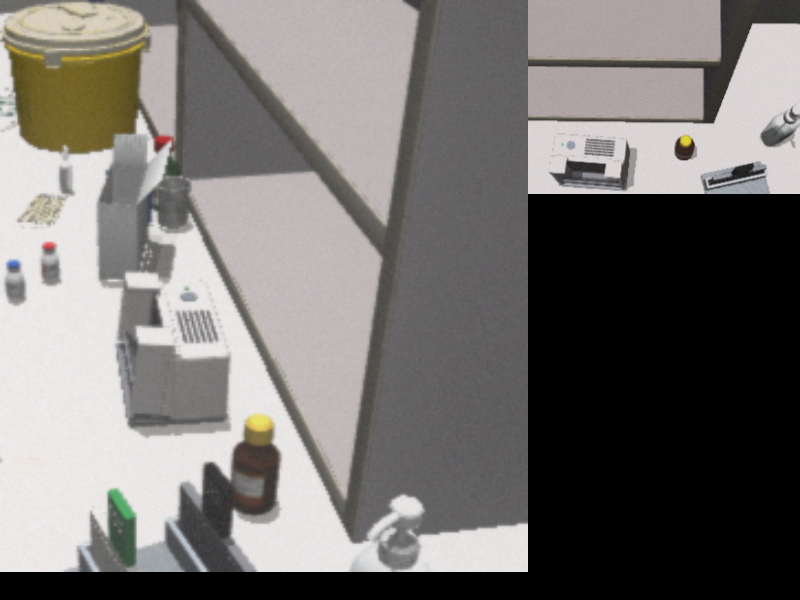

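Call:
arm_command(
  increments=[
    [1, 0.16, -0.16, 0.1, 0, 0, 0],
    [1, 0.3, -0.3, 0.1, 0, 0, -0.05],
    [1, 0.45, -0.5, 0.1, 0, 0, -0.09],
    [1, 0.6, -0.7, 0.1, 0, 0, -0.13],
    [1, 0.75, -0.9, 0.1, 0, 0, -0.18],
    [1, 0.9, -1, 0.1, 0, 0, -0.22],
    [1, 1, -1, 0.1, 0, 0, -0.27],
    [1, 1, -1, 0.1, 0, 0, -0.33],
    [1, 1, -1, 0.1, 0, 0, -0.33],
    [1, 1, -1, 0.1, 0, 0, -0.33],
  ],
)

```text
time_s: 1.1
ee_pos: [0.4561, 0.2513, 0.244]
orientation: [-3.141, 0.001, 1.829]
wrist_force: [-0.2, 0.9, -0.1]
finger_gap: 0.0918
gripper_force: 0.0
```

The side crop shows the shelf front at x≈0.75, with its board at z≈0.29 behind the cleaner, so there is room. I'll take a close look at the cleaner on the way to the rack.

Call:
arm_command(
  increments=[
    [1, 0.1, -0.12, 0.05, 0, 0, 0],
    [1, 0.2, -0.24, 0.1, 0, 0, -0.04],
    [1, 0.28, -0.36, 0.2, 0, 0, -0.08],
    [1, 0.28, -0.46, 0.25, 0, 0, -0.1],
    [1, 0.28, -0.46, 0.25, 0, 0, -0.1],
    [1, 0.28, -0.46, 0.25, 0, 0, -0.1],
  ],
)

```text
time_s: 1.7
ee_pos: [0.5374, 0.1166, 0.3194]
orientation: [-3.141, -0.001, 1.521]
wrist_force: [0.7, 0.2, -0.4]
finger_gap: 0.0919
gripper_force: 0.0
```

```bash
cat >> h.py <<'E'
from scipy.spatial.transform import Rotation as Rn
def wsnap(f):
    o=env.get_obs(); c=env.camera('wrist')
    T=np.eye(4);T[:3,:3]=Rn.from_euler('xyz',o['orientation']).as_matrix();T[:3,3]=o['ee_pos']
    W=T@c['T_tool_cam']; R=W[:3,:3].T
    d=dict(image=c['image'],intrinsics=c['intrinsics'],R=R,t=-R@W[:3,3],Ttc=c['T_tool_cam'])
    cv2.imwrite(f'pics/{f}.png',c['image'][:,:,::-1]); np.savez(f'pics/{f}.npz',**d); return d,o
E
python3 - <<'E'
from h import *
c,o=wsnap('w0');print(o['time_s'],o['ee_pos'],o['orientation'],c['Ttc'],-c['R'].T@c['t'])
E
```

```text
1.7 [0.53739728 0.116599   0.31936932] [-3.14114278e+00 -7.38315924e-04  1.52066316e+00] [[ 3.28314695e-04 -9.66360748e-01 -2.57190196e-01  7.27541942e-02]
 [ 9.99999382e-01  5.90500110e-04 -9.42188465e-04 -8.59830902e-05]
 [ 1.06236479e-03 -2.57189728e-01  9.66360344e-01 -1.69464471e-01]
 [ 0.00000000e+00  0.00000000e+00  0.00000000e+00  1.00000000e+00]] [0.54102715 0.18913729 0.48888748]
```

View pics/w0.png

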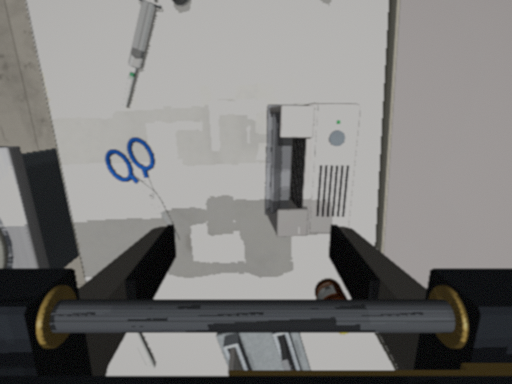

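The wrist view shows the cleaner, with its hooks at about (295,121) and (292,220) and its lip near column 268. I'll enlarge it.

Run:
```python
from h import *
i=cv2.imread('pics/w0.png')[95:245,255:375]
cv2.imwrite('pics/w0c.png',cv2.convertScaleAbs(cv2.resize(i,None,fx=4,fy=4,interpolation=cv2.INTER_CUBIC),alpha=1.3))
```

```text
(no output)
```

View pics/w0c.png

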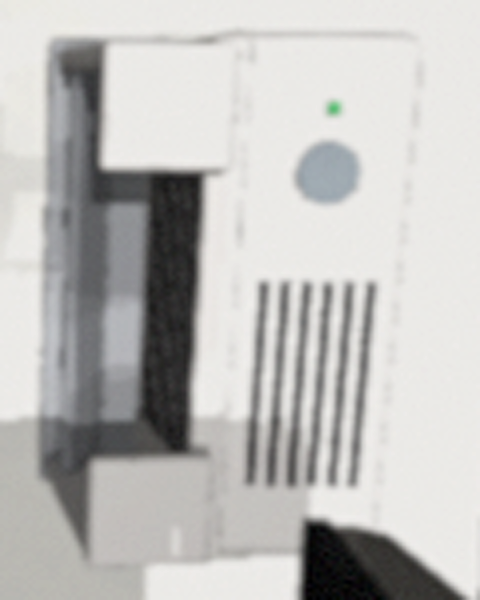

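Run:
```python
from h import *
np.set_printoptions(precision=4,suppress=True)
c=dict(np.load('pics/w0.npz'))
a=lambda x,y:(255+x/4-.4,95+y/4-.4)
for n,p,z in [('TO',(103,42),.112),('TI',(99,168),.112),('BI',(91,457),.112),('BO',(88,560),.112),('lipT',(50,42),.032),('lipB',(40,470),.032),('grT',(204,175),.096),('grB',(188,450),.096),('trough edge dark/front T',(149,205),.012),('trB',(138,415),.012),('slitT',(262,283),.092),('slitB',(249,485),.092)]: print(n,onz(c,a(*p),z))
T,S=[dict(np.load(f'pics/{n}0.npz')) for n in('top','side')]
b=lambda x,y:(135+x/4-.4,130+y/4-.4); d=lambda x,y:(240+x/3.3333-.35,110+(y-300)/3.3333-.35)
for n,q,p,s in [('RO',(88,560),(322,210),(68,452)),('RI',(91,457),(255,208),(75,430)),('LI',(99,168),(97,195),(50,368)),('LO',(103,42),(30,190),(57,347))]:
    print(n,tri(c,a(*q),T,b(*p)),tri(c,a(*q),S,d(*s)))
```

```text
TO [0.5744 0.1991 0.112 ]
TI [0.5723 0.1626 0.112 ]
BI [0.5672 0.0714 0.112 ]
BO [0.5652 0.036  0.112 ]
lipT [0.5626 0.2021 0.032 ]
lipB [0.5527 0.0421 0.032 ]
grT [0.6066 0.1577 0.096 ]
grB [0.6008 0.0672 0.096 ]
trough edge dark/front T [0.5994 0.1406 0.012 ]
trB [0.5936 0.0569 0.012 ]
slitT [0.626  0.1217 0.092 ]
slitB [0.6221 0.0525 0.092 ]
RO (array([0.5674, 0.0313, 0.1017]), np.float64(0.003095303544199159)) (array([0.5639, 0.0354, 0.1099]), np.float64(0.003018897545375949))
RI (array([0.5683, 0.0687, 0.104 ]), np.float64(0.0011622432065700606)) (array([0.5703, 0.0695, 0.1071]), np.float64(0.005558764817635978))
LI (array([0.575 , 0.161 , 0.0966]), np.float64(0.0030744898759596977)) (array([0.5707, 0.1626, 0.1096]), np.float64(0.003603697327500096))
LO (array([0.5768, 0.1988, 0.099 ]), np.float64(0.0028107437230808665)) (array([0.5774, 0.1989, 0.1081]), np.float64(0.005336636419271133))
```

Call:
arm_command(
  increments=[
    [1, -0.02, -0.16, 0, 0, 0, 0.03],
    [1, -0.04, -0.33, 0, 0, 0, 0.05],
    [1, -0.06, -0.5, 0, 0, 0, 0.07],
    [1, -0.08, -0.66, -0.05, 0, 0, 0.098],
    [1, -0.1, -0.83, -0.15, 0, 0, 0.098],
    [1, -0.117, -1, -0.25, 0, 0, 0.098],
    [1, -0.117, -1, -0.3, 0, 0, 0.098],
  ],
)

```text
time_s: 2.45
ee_pos: [0.5019, -0.185, 0.2275]
orientation: [-3.14, -0.001, 1.828]
wrist_force: [0.4, -0.4, 0.8]
finger_gap: 0.0918
gripper_force: 0.0
```

Call:
arm_command(
  increments=[
    [1, 0, -0.1, 0, 0, 0, 0],
    [1, 0, -0.2, 0, 0, 0, 0],
    [1, 0, -0.29, 0, 0, 0, 0],
    [1, 0, -0.29, 0, 0, 0, 0],
    [1, 0, -0.29, 0, 0, 0, 0],
  ],
)

```text
time_s: 2.95
ee_pos: [0.5027, -0.2692, 0.2284]
orientation: [-3.141, -0.002, 1.829]
wrist_force: [0.4, -0.2, -0.1]
finger_gap: 0.0918
gripper_force: 0.0
```

Run:
```python
from h import *
np.set_printoptions(precision=4,suppress=True)
c,o=wsnap('w1');print(o['time_s'],o['ee_pos'],o['orientation'])
hsv=cv2.cvtColor(c['image'],cv2.COLOR_RGB2HSV)
m=((hsv[...,0]>45)&(hsv[...,0]<80)&(hsv[...,1]>100)&(hsv[...,2]>40)).astype(np.uint8)
k,l,st,ce=cv2.connectedComponentsWithStats(m); j=1+np.argmax(st[1:,4]); ys,xs=np.where(l==j)
B=cv2.boxPoints(cv2.minAreaRect(np.stack([xs,ys],1).astype(np.float32)));print(st[j],B)
for p in B: print(onz(c,p,.145))
```

```text
2.95 [ 0.5027 -0.2692  0.2284] [-3.1407 -0.0025  1.8293]
[245 172  11  52 486] [[245. 172.]
 [255. 172.]
 [255. 223.]
 [245. 223.]]
[ 0.4899 -0.2446  0.145 ]
[ 0.498  -0.2425  0.145 ]
[ 0.5097 -0.2861  0.145 ]
[ 0.5012 -0.2883  0.145 ]
```

View pics/w1.png

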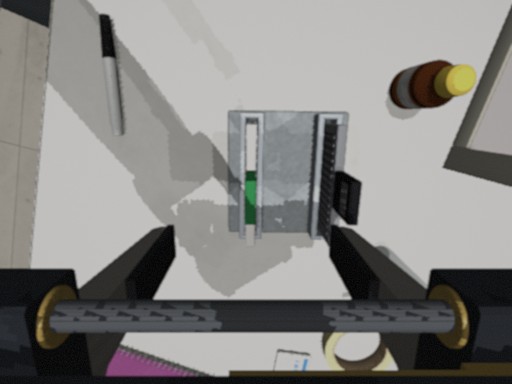

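The wrist view shows the green tab at (250,197), parallel to the fingers and centred to within 2 mm. I'll descend and grip.

Call:
arm_command(
  increments=[
    [1, -0.005, 0, -0.1, 0, 0, 0],
    [1, -0.005, 0, -0.2, 0, 0, 0],
    [1, -0.005, 0, -0.3, 0, 0, 0],
    [1, -0.005, 0, -0.395, 0, 0, 0],
    [1, -0.005, 0, -0.395, 0, 0, 0],
    [-0.8, -0.005, 0, -0.395, 0, 0, 0],
    [-0.8, -0.005, 0, -0.395, 0, 0, 0],
    [-1, -0.005, 0, -0.395, 0, 0, 0],
    [-1, -0.005, 0, -0.395, 0, 0, 0],
    [-1, -0.005, 0, -0.395, 0, 0, 0],
  ],
)

```text
time_s: 4.0
ee_pos: [0.5016, -0.2713, 0.1119]
orientation: [3.141, 0.001, 1.828]
wrist_force: [0.1, -0.6, 1.1]
finger_gap: 0.0535
gripper_force: 0.0
```

Call:
arm_command(
  increments=[
    [-1, 0, 0, 0, 0, 0, 0],
    [-1, 0, 0, 0, 0, 0, 0],
    [-1, 0, 0, 0, 0, 0, 0],
  ],
)

```text
time_s: 4.3
ee_pos: [0.5012, -0.271, 0.1111]
orientation: [-3.142, -0.0, 1.828]
wrist_force: [0.8, -0.3, 0.3]
finger_gap: 0.0296
gripper_force: 0.0
```

Call:
arm_command(
  increments=[
    [-1, 0, 0, 0, 0, 0, 0],
    [-1, 0, 0, 0, 0, 0, 0],
    [-1, 0, 0, 0, 0, 0, 0],
    [-1, 0, 0, 0, 0, 0, 0],
    [-1, 0, 0, 0, 0, 0, 0],
  ],
)

```text
time_s: 4.8
ee_pos: [0.5012, -0.2709, 0.1111]
orientation: [-3.142, -0.0, 1.828]
wrist_force: [0.4, 0.0, 0.0]
finger_gap: 0.0097
gripper_force: 30.0
```

Call:
arm_command(
  increments=[
    [-1, 0, 0, 0.05, 0, 0, 0],
    [-1, 0, 0, 0.1, 0, 0, 0],
    [-1, 0, 0, 0.2, 0, 0, 0],
    [-1, 0, 0, 0.3, 0, 0, 0],
    [-1, 0, 0, 0.4, 0, 0, 0],
    [-1, 0, 0, 0.5, 0, 0, 0],
    [-1, 0, 0, 0.55, 0, 0, 0],
    [-1, 0, 0, 0.55, 0, 0, 0],
  ],
)

```text
time_s: 5.6
ee_pos: [0.5024, -0.2719, 0.2797]
orientation: [3.138, 0.005, 1.828]
wrist_force: [-0.1, 0.1, -0.8]
finger_gap: 0.0097
gripper_force: 30.0
```

Run:
```python
from h import *
np.set_printoptions(precision=4,suppress=True)
c,o=wsnap('w2');print(o['time_s'],o['ee_pos'],o['orientation'],o['finger_gap'],o['gripper_force'])
s=snap('side','s2');t=snap('top','t2')
a=cv2.resize(s['image'][60:260,150:420],(540,400));out=np.zeros((600,800,3),np.uint8)
out[:400,:540]=a; out[:192,544:800]=cv2.resize(c['image'],(256,192)); out[200:392,544:800]=cv2.resize(t['image'],(256,192))
cv2.imwrite('pics/c2.png',out[:,:,::-1])
```

```text
5.6 [ 0.5024 -0.2719  0.2797] [3.1381 0.0052 1.8279] 0.00973260922313155 29.994412064552307
```

View pics/c2.png

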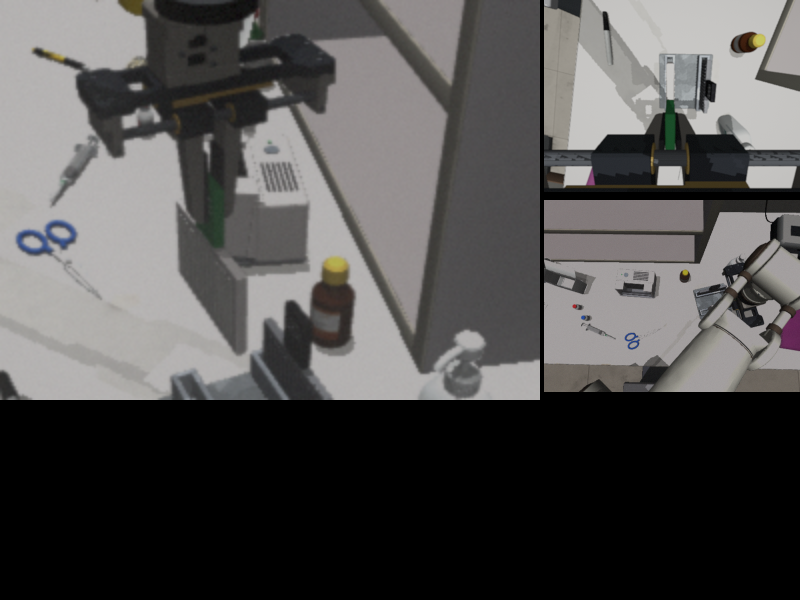

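The cassette is gripped straight and hangs clear, and the used one is still in the rack. Next I'll compute the approach poses.

```bash
cat >> h.py <<'E'
L=.101; YAW=-.060; C=np.array([.596,.115,0])
def plan(poses,off=0.0):
    """poses: (xc,zc,theta deg forward lean) -> rows of increments from the present pose"""
    os=[env.get_obs() for _ in range(1)][0]; R0=Rn.from_euler('xyz',os['orientation']); p0=os['ee_pos']
    for xc,zc,th in poses:
        t=np.radians(th); Rz=Rn.from_euler('z',YAW)
        p=C+Rz.apply([xc-L*np.sin(t),off,zc+L*np.cos(t)])
        R=Rz*Rn.from_euler('y',-t)*Rn.from_euler('xyz',[np.pi,0,np.pi/2])
        print((xc,zc,th),'tcp',p.round(4),'row',((p-p0)/.3).round(4),((R*R0.inv()).as_rotvec()/np.pi).round(4))
def where():
    o=env.get_obs();R=Rn.from_euler('xyz',o['orientation'])
    u=-R.as_matrix()[:,2]; f=o['ee_pos']-L*u; q=Rn.from_euler('z',-YAW).apply(f-C); ul=Rn.from_euler('z',-YAW).apply(u)
    print('foot in cleaner',q.round(4),'lean fwd deg',np.degrees(np.arctan2(-ul[0],ul[2])).round(2),'side',np.degrees(ul[1]).round(2),'yaw',(R.as_euler('xyz')[2]-np.pi/2).round(3),'t',o['time_s'],'F',o['wrist_force'].round(1),'grip',o['finger_gap'].round(4))
E
python3 - <<'E'
from h import *
where()
plan([(-.049,.135,23)])
E
```

```text
Traceback (most recent call last):
  File "h.py", line 33, in where
    print('foot in cleaner',q.round(4),'lean fwd deg',np.degrees(np.arctan2(-ul[0],ul[2])).round(2),'side',np.degrees(ul[1]).round(2),'yaw',(R.as_euler('xyz')[2]-np.pi/2).round(3),'t',o['time_s'],'F',o['wrist_force'].round(1),'grip',o['finger_gap'].round(4))
                                                                                                                                                                                                                                         ^^^^^^^^^^^^^^^^^^^^^
AttributeError: 'float' object has no attribute 'round'
```

```bash
sed -i "s/o\['finger_gap'\].round(4)/round(o['finger_gap'],4)/" h.py
python3 - <<'E'
from h import *
where()
plan([(-.049,.135,23)])
E
```

```text
foot in cleaner [-0.0724 -0.3903  0.1734] lean fwd deg -0.13 side -0.1 yaw 0.257 t 5.75 F [-0.3  0.2 -2.5] grip 0.0098
(-0.049, 0.135, 23) tcp [0.5077 0.1203 0.228 ] row [ 0.0238  1.3025 -0.1547] [ 0.0119 -0.1283 -0.0997]
```

Call:
arm_command(
  increments=[
    [-1, 0, 0.1, 0.1, 0, 0, 0],
    [-1, 0, 0.25, 0.1, 0, 0, -0.03],
    [-1, 0, 0.4, 0.1, 0, -0.03, -0.06],
    [-1, 0, 0.55, 0.1, 0, -0.07, -0.09],
    [-1, 0, 0.7, 0.1, 0.01, -0.1, -0.1],
    [-1, 0, 0.85, 0, 0.012, -0.128, -0.1],
    [-1, 0, 1, 0, 0.012, -0.128, -0.1],
    [-1, 0, 1, 0, 0.012, -0.128, -0.1],
    [-1, 0, 1, 0, 0.012, -0.128, -0.1],
  ],
)

```text
time_s: 6.65
ee_pos: [0.5004, 0.0303, 0.2746]
orientation: [2.742, 0.002, 1.512]
wrist_force: [0.3, -0.6, -1.5]
finger_gap: 0.0096
gripper_force: 30.0
```

Run:
```python
from h import *
where()
plan([(-.049,.115,23)])
```

```text
foot in cleaner [-0.051  -0.0904  0.1815] lean fwd deg 22.9 side 0.07 yaw -0.059 t 6.65 F [ 0.3 -0.6 -1.5] grip 0.0096
(-0.049, 0.115, 23) tcp [0.5077 0.1203 0.208 ] row [ 0.0242  0.3    -0.2219] [ 0.0006 -0.0006 -0.0005]
```

Call:
arm_command(
  increments=[
    [-1, 0.01, 0.1, 0, 0, 0, 0],
    [-1, 0.02, 0.2, 0, 0, 0, 0],
    [-1, 0.024, 0.3, -0.1, 0, 0, 0],
    [-1, 0.024, 0.3, -0.22, 0, 0, 0],
    [-1, 0.024, 0.3, -0.22, 0, 0, 0],
    [-1, 0.024, 0.3, -0.22, 0, 0, 0],
  ],
)

```text
time_s: 7.25
ee_pos: [0.509, 0.1174, 0.2103]
orientation: [2.74, 0.002, 1.506]
wrist_force: [-0.2, -0.8, -0.1]
finger_gap: 0.01
gripper_force: 30.0
```

Run:
```python
from h import *
where()
plan([(-.027,.064,23),(-.014,.034,23),(-.006,.016,23)])
c,o=wsnap('w3');s=snap('side','s3');t=snap('top','t3')
out=np.zeros((600,800,3),np.uint8)
out[:400,:400]=cv2.resize(s['image'][90:210,200:320],(400,400),interpolation=cv2.INTER_CUBIC)
out[:400,400:800]=cv2.resize(c['image'][60:290,170:400],(400,400)); out[400:600,0:400]=cv2.resize(t['image'][120:220,120:320],(400,200))
cv2.imwrite('pics/c3.png',out[:,:,::-1])
```

```text
foot in cleaner [-0.0476 -0.0032  0.1173] lean fwd deg 22.99 side 0.21 yaw -0.064 t 7.25 F [-0.2 -0.8 -0.1] grip 0.01
(-0.027, 0.064, 23) tcp [0.5297 0.119  0.157 ] row [ 0.0689  0.0052 -0.1777] [ 0.0007 -0.0001  0.0014]
(-0.014, 0.034, 23) tcp [0.5426 0.1182 0.127 ] row [ 0.1122  0.0026 -0.2777] [ 0.0007 -0.0001  0.0014]
(-0.006, 0.016, 23) tcp [0.5506 0.1177 0.109 ] row [ 0.1388  0.001  -0.3377] [ 0.0007 -0.0001  0.0014]
```

View pics/c3.png

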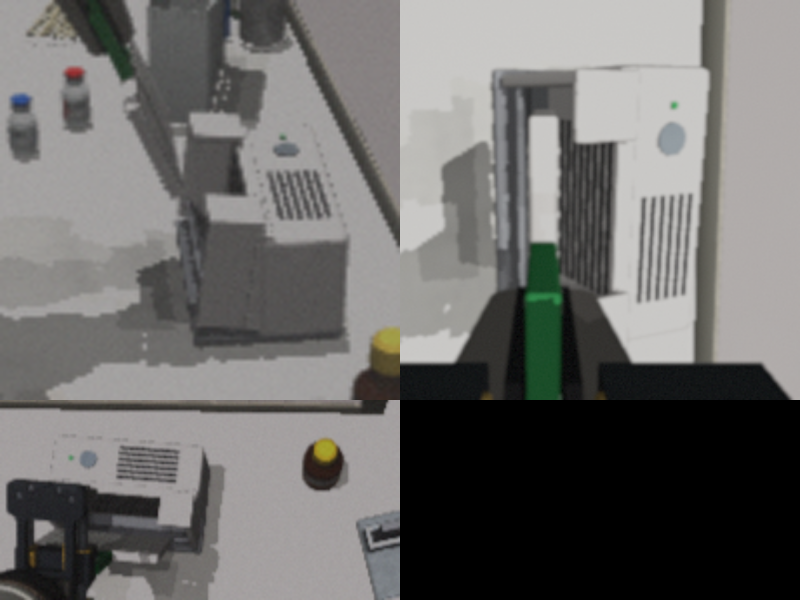

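The wrist view looks along the plate (columns 530–557 in the crop). It is heading between the lip (about 520) and the hook front (about 576), so I'll slide down along the plane.

Call:
arm_command(
  increments=[
    [-1, 0.023, 0.005, -0.06, 0, 0, 0],
    [-1, 0.046, 0.005, -0.12, 0, 0, 0],
    [-1, 0.069, 0.005, -0.178, 0, 0, 0],
    [-1, 0.09, 0.003, -0.23, 0, 0, 0],
    [-1, 0.112, 0.003, -0.278, 0, 0, 0],
    [-1, 0.118, 0.002, -0.29, 0, 0, 0],
    [-1, 0.124, 0.001, -0.305, 0, 0, 0],
    [-1, 0.124, 0.001, -0.305, 0, 0, 0],
    [-1, 0.124, 0.001, -0.305, 0, 0, 0],
  ],
)

```text
time_s: 8.3
ee_pos: [0.5462, 0.1192, 0.1197]
orientation: [2.738, 0.002, 1.509]
wrist_force: [0.5, -0.3, -0.7]
finger_gap: 0.0098
gripper_force: 30.0
```

Run:
```python
from h import *
where()
plan([(-.006,.016,23),(-.006,.014,23)])
```

```text
foot in cleaner [-0.0103  0.001   0.0268] lean fwd deg 23.14 side 0.13 yaw -0.062 t 8.3 F [ 0.5 -0.3 -0.7] grip 0.0098
(-0.006, 0.016, 23) tcp [0.5506 0.1177 0.109 ] row [ 0.0147 -0.005  -0.0358] [0.0005 0.0007 0.0006]
(-0.006, 0.014, 23) tcp [0.5506 0.1177 0.107 ] row [ 0.0147 -0.005  -0.0425] [0.0005 0.0007 0.0006]
```

Call:
arm_command(
  increments=[
    [-1, 0.005, 0, -0.012, 0, 0, 0],
    [-1, 0.01, 0, -0.024, 0, 0, 0],
    [-1, 0.014, 0, -0.034, 0, 0, 0],
    [-1, 0.014, 0, -0.034, 0, 0, 0],
    [-1, 0.014, 0, -0.034, 0, 0, 0],
  ],
)

```text
time_s: 8.8
ee_pos: [0.5498, 0.1194, 0.1083]
orientation: [2.74, 0.002, 1.509]
wrist_force: [0.2, 0.2, -1.1]
finger_gap: 0.01
gripper_force: 30.0
```

Run:
```python
from h import *
where()
```

```text
foot in cleaner [-0.0069  0.0013  0.0153] lean fwd deg 23.03 side 0.13 yaw -0.062 t 8.8 F [ 0.2  0.2 -1.1] grip 0.01
```

Call:
arm_command(
  increments=[
    [-1, 0.001, 0, -0.003, 0, 0, 0],
    [-1, 0.002, 0, -0.006, 0, 0, 0],
    [-1, 0.002, 0, -0.006, 0, 0, 0],
  ],
)

```text
time_s: 9.1
ee_pos: [0.5515, 0.1195, 0.1078]
orientation: [2.737, 0.001, 1.509]
wrist_force: [-2.1, 1.7, 5.0]
finger_gap: 0.0096
gripper_force: 30.0
```

Run:
```python
from h import *
where()
plan([(-.006,.0155,23),(-.006,.0155,16),(-.006,.0155,8),(-.0055,.015,0),(-.005,.014,-4),(-.005,.014,-7)])
```

```text
foot in cleaner [-0.0049  0.0017  0.015 ] lean fwd deg 23.2 side 0.1 yaw -0.062 t 9.1 F [-2.1  1.7  5. ] grip 0.0096
(-0.006, 0.0155, 23) tcp [0.5506 0.1177 0.1085] row [-0.0029 -0.0061  0.0023] [0.0004 0.0011 0.0005]
(-0.006, 0.0155, 16) tcp [0.5622 0.117  0.1126] row [ 0.0358 -0.0084  0.016 ] [0.0028 0.0399 0.0005]
(-0.006, 0.0155, 8) tcp [0.576  0.1162 0.1155] row [ 0.0817 -0.0111  0.0257] [0.0055 0.0842 0.0005]
(-0.0055, 0.015, 0) tcp [0.5905 0.1153 0.116 ] row [ 0.1301 -0.014   0.0274] [0.0082 0.1286 0.0005]
(-0.005, 0.014, -4) tcp [0.598  0.1149 0.1148] row [ 0.1552 -0.0156  0.0232] [0.0096 0.1508 0.0004]
(-0.005, 0.014, -7) tcp [0.6033 0.1146 0.1142] row [ 0.1727 -0.0166  0.0215] [0.0106 0.1674 0.0004]
```

The foot touched the trough floor at about 5 N, where expected. Now I'll straighten it.

Call:
arm_command(
  increments=[
    [-1, -0.003, -0.003, 0.005, 0, 0, 0],
    [-1, 0.016, -0.004, 0.012, 0.0014, 0.02, 0],
    [-1, 0.036, -0.005, 0.02, 0.0028, 0.04, 0],
    [-1, 0.058, -0.007, 0.025, 0.004, 0.062, 0],
    [-1, 0.082, -0.008, 0.029, 0.0055, 0.084, 0],
    [-1, 0.106, -0.01, 0.031, 0.007, 0.106, 0],
    [-1, 0.13, -0.012, 0.03, 0.008, 0.128, 0],
    [-1, 0.13, -0.012, 0.03, 0.008, 0.128, 0],
    [-1, 0.13, -0.012, 0.03, 0.008, 0.128, 0],
  ],
)

```text
time_s: 10.0
ee_pos: [0.5888, 0.1156, 0.1146]
orientation: [-3.14, 0.001, 1.509]
wrist_force: [-0.3, 0.1, -1.9]
finger_gap: 0.0096
gripper_force: 30.0
```

Run:
```python
from h import *
where()
plan([(-.005,.0135,-4),(-.005,.0125,-7),(-.004,.0125,-8)])
```

```text
foot in cleaner [-0.0073  0.      0.0136] lean fwd deg -0.09 side 0.08 yaw -0.061 t 10.0 F [-0.3  0.1 -1.9] grip 0.0096
(-0.005, 0.0135, -4) tcp [0.598  0.1149 0.1143] row [ 0.0307 -0.0024 -0.0012] [0.0018 0.0217 0.0004]
(-0.005, 0.0125, -7) tcp [0.6033 0.1146 0.1127] row [ 0.0482 -0.0034 -0.0062] [0.0028 0.0383 0.0004]
(-0.004, 0.0125, -8) tcp [0.606  0.1144 0.1125] row [ 0.0573 -0.004  -0.007 ] [0.0031 0.0439 0.0004]
```

Call:
arm_command(
  increments=[
    [-1, 0.015, -0.001, 0, 0.001, 0.011, 0],
    [-1, 0.03, -0.002, 0, 0.0018, 0.022, 0],
    [-1, 0.04, -0.003, -0.002, 0.0024, 0.03, 0],
    [-1, 0.046, -0.003, -0.004, 0.0028, 0.036, 0],
    [-1, 0.046, -0.003, -0.004, 0.0028, 0.036, 0],
    [-1, 0.046, -0.003, -0.004, 0.0028, 0.036, 0],
  ],
)

```text
time_s: 10.6
ee_pos: [0.6025, 0.1149, 0.1141]
orientation: [-3.027, -0.0, 1.51]
wrist_force: [-0.3, 0.4, -1.5]
finger_gap: 0.0098
gripper_force: 30.0
```

Run:
```python
from h import *
where()
plan([(-.005,.012,-7),(-.004,.012,-8)])
```

```text
foot in cleaner [-0.0051  0.0004  0.0138] lean fwd deg -6.56 side -0.03 yaw -0.061 t 10.6 F [-0.3  0.4 -1.5] grip 0.0098
(-0.005, 0.012, -7) tcp [0.6033 0.1146 0.1122] row [ 0.0028 -0.0013 -0.0062] [0.     0.0024 0.0003]
(-0.004, 0.012, -8) tcp [0.606  0.1144 0.112 ] row [ 0.0119 -0.0018 -0.0069] [0.0003 0.008  0.0003]
```

Call:
arm_command(
  increments=[
    [-1, 0, 0, -0.005, 0, 0.002, 0],
    [-1, 0.004, 0, -0.007, 0, 0.003, 0],
    [-1, 0.008, 0, -0.007, 0, 0.004, 0],
    [-1, 0.008, 0, -0.007, 0, 0.004, 0],
  ],
)

```text
time_s: 11.0
ee_pos: [0.603, 0.1151, 0.113]
orientation: [-3.008, 0.001, 1.51]
wrist_force: [-10.6, -0.8, 8.3]
finger_gap: 0.0101
gripper_force: 30.0
```

Run:
```python
from h import *
where()
```

```text
foot in cleaner [-0.0065  0.0004  0.0129] lean fwd deg -7.65 side 0.04 yaw -0.061 t 11.0 F [-10.6  -0.8   8.3] grip 0.0101
```

The cassette now presses on both grille (10 N) and floor (8 N). I'll release, then retreat along the tool axis.

Call:
arm_command(
  increments=[
    [-0.2, 0, 0, 0, 0, 0, 0],
    [-0.2, 0, 0, 0, 0, 0, 0],
    [-0.2, 0, 0, 0, 0, 0, 0],
    [-0.2, 0, 0, 0, 0, 0, 0],
    [-0.2, 0, 0, 0, 0, 0, 0],
    [-0.2, 0, 0, 0, 0, 0, 0],
    [-0.2, 0, 0, 0, 0, 0, 0],
    [-0.2, 0, 0, 0, 0, 0, 0],
  ],
)

```text
time_s: 11.8
ee_pos: [0.6057, 0.1148, 0.1123]
orientation: [-3.015, 0.0, 1.51]
wrist_force: [0.0, 0.2, -0.7]
finger_gap: 0.0363
gripper_force: 0.0
```

Run:
```python
from h import *
where()
```

```text
foot in cleaner [-0.0031  0.0004  0.0121] lean fwd deg -7.26 side 0.01 yaw -0.061 t 11.8 F [ 0.   0.2 -0.7] grip 0.0363
```

Free of contact. I'll retreat up along the axis (+x is 0.127 of z), then towards the robot.

Call:
arm_command(
  increments=[
    [-0.2, 0.004, 0, 0.03, 0, 0, 0],
    [-0.2, 0.01, 0, 0.08, 0, 0, 0],
    [-0.2, 0.02, 0, 0.16, 0, 0, 0],
    [-0.2, 0.025, 0, 0.26, 0, 0, 0],
    [-0.2, 0.02, 0, 0.36, 0, -0.02, 0],
    [-0.2, -0.1, 0, 0.4, 0, -0.04, 0],
    [-0.2, -0.25, 0, 0.4, 0, -0.04, 0],
    [-0.2, -0.4, 0, 0.4, 0, -0.04, 0],
    [-0.2, -0.5, 0, 0.4, 0, -0.04, 0],
    [-0.2, -0.5, 0, 0.4, 0, -0.04, 0],
  ],
)

```text
time_s: 12.8
ee_pos: [0.4534, 0.1152, 0.2337]
orientation: [3.142, -0.008, 1.511]
wrist_force: [1.3, 0.7, 0.2]
finger_gap: 0.037
gripper_force: 0.0
```

Run:
```python
from h import *
c,o=wsnap('w4');s=snap('side','s4');t=snap('top','t4')
out=np.zeros((600,800,3),np.uint8)
out[:400,:400]=cv2.resize(s['image'][90:210,200:320],(400,400),interpolation=cv2.INTER_CUBIC)
out[:300,400:800]=cv2.resize(c['image'],(400,300)); out[400:600,0:400]=cv2.resize(t['image'][120:220,120:320],(400,200)); out[300:600,400:800]=cv2.resize(s['image'][205:295,220:340],(400,300))
cv2.imwrite('pics/c4.png',out[:,:,::-1]); print(env.get_obs()['time_s'],o['ee_pos'])
```

```text
12.95 [0.45335578 0.11524285 0.23367965]
```

View pics/c4.png

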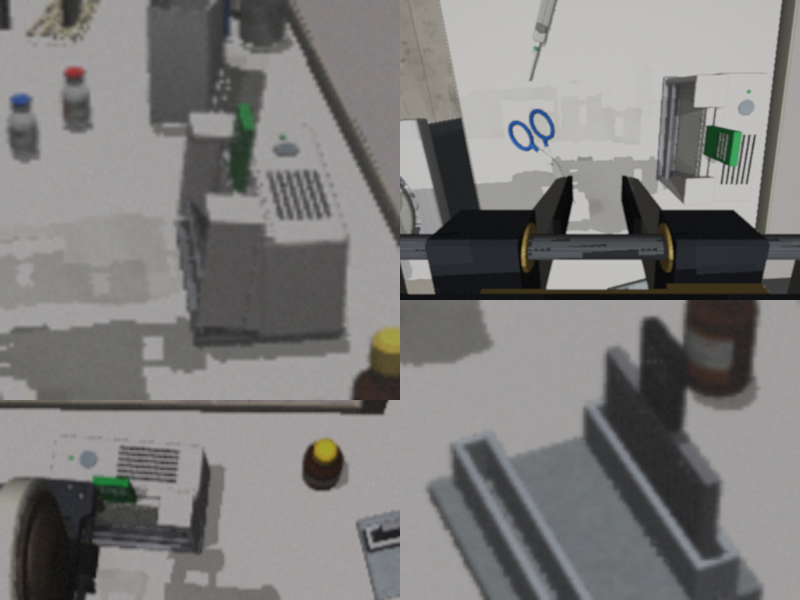

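The cassette stands under the hooks, leaning back on the grille, with its tab at about (242,145) in the side crop. The used cassette is undisturbed and the arm is clear.

```bash
python3 -c "
from h import *
print(env.finish_job())"
```

```text
the job is handed in; nothing more can be done
None
```

The clean cassette is seated in the air cleaner under the hooks and leaning back on the grille, the used cassette was left in the rack untouched, and the job was handed in at about 13 s; no verdict came back.

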